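# Clip the burnisher to the lashing eye

## Robot

A 6-joint arm with a two-finger parallel gripper is mounted at the origin on the work surface. World frame = base frame: x ahead of the robot, y to its left, z up, the work surface at z = 0. Lengths are in m, angles in rad, forces in N, time in s.
With the tool pointing down it reaches from about 0.35 to 0.975 m from the base axis. Payload 4.9 kg.
Tool frame: the origin (TCP) lies at the very end of the fingers, on their centre line; the grasp point (between the pads) lies 19 mm behind it (ctrl.grasp_offset is the distance from the TCP to the grasp point, in m); y points along the fingers, z is the direction in which the jaws open and shut, and the axes are right-handed (so a half turn about y gives the same grasp; the last joint's range is limited). The gripper opens to 85 mm and grips with 20 to 120 N. Pads are 22 mm wide; open, the fingers measure 114 mm over their backs; the gripper's body (76 mm by 85 mm) begins 54 mm behind the grasp point. The pads swing forward as they close: fully open they stand 13 mm farther back than shut.
Start: joints at [-1.229, 0.053, 1.613, -0, 1.476, -0.119], TCP at [0.278, -0.56, 0.231] pointing down, gripper open.
Joint ranges: [-3.01, 3.01], [-1.01, 2.22], [0.06, 2.58], [-1.02, 4.17], [0.09, 2.62], [-3.14, 3.14]. Speed limits (rad/s): [2.57, 2.57, 3.14, 3.14, 3.14, 3.14].

## Interface

Orientations are given as a rotation vector (axis times angle).
In Python, from station import ctrl, eyes, finish_job, find_in, regions_of, pinpoint gives the robot as it stands.
- The arm moves only by the tool play_rows, never from a script. Its argument "moves" is a list of rows, each an object of numbers: "x", "y", "z": the shift along the world's x, y, z in cm; "turn": the turn about the world's z in degrees; "jaw": the finger opening in cm, from 0 to 8.54. A call has 1 to 8 rows; each row shifts and turns the commanded pose from where the row before left it; what a row does not reach is not made up. A row lasts 1/12 s, in which the tool goes at most 41.7 mm and 7.16 degrees, less where a joint would pass 70% of its speed; a pose out of reach is approached as far as the arm can. A call is refused whole if a number of a shift passes 4.17 or a number of a turn 7.16, either way. A call with a gripper value outside its range is refused whole. The fingers move at their own pace and stop on an object; "squeeze" is the grip in N (left out, the last holds). Time passes only in rows, so rows that do not move let the fingers close. It gives the time, the measured TCP pose, the force and the opening at its end, in the units of the state.
- ctrl.get_obs(): the state, without advancing time (a new reading comes with each control period).
- eyes.get_image(name): name is "side" or "top" or "wrist"; returns a dict with "img" (480x640x3 uint8, red, green, blue), "camera_matrix" (3x3 intrinsics, pixels), "D" ([k1, k2, p1, p2, k3] as OpenCV has them; the pictures are not rectified), "cam_to_world" (4x4, takes a point from camera to world coordinates). Camera axes: x right, y up, looking along -z (the intrinsics and any distortion apply to the point x, -y, -z); pixel columns grow to the right and rows downward; lengths in m; the calibration is good to about 2 mm. A picture is of the moment at which its call begins. There is no depth.
- finish_job(): hands the job in, once; it reports no verdict.
Trained networks look in the newest picture that a camera, given by its name, has taken for a name from the list of things; names that differ only in an ending like _2 or _b are one class to them, and where a whole thing is asked for, a point or a joint stands for the part that bears it (a point fixed in the world has none). Each returns a list of dicts, best first, with "score" (0 to 1); they miss things now and then, are a little off and sometimes report something else, mostly with a low value. They report only what shows in the picture. A call takes as long as a camera call. They do not tell look-alikes from the thing itself.
- find_in(camera, query): "point" ([column, row] in pixels, amid what is visible of it).
- regions_of(camera, query): "pixels" (480x640 bool, what is visible of it) and "point" ([column, row] in pixels, amid what is visible of it).
- pinpoint(camera, query): "point" ([column, row] in pixels: a listed point, or the origin of a listed thing).
The state is a dict: "t": time; "q": joint angles; "dq": joint speeds; "effort": joint torques, N m; "tool_pos": TCP position; "tool_rot": TCP orientation; "contact_force": force on the tool from outside, world axes, zero at the start; "wrist_torque": the same for the moment, N m; "opening": finger opening in m.
Only numpy, scipy, OpenCV 4.12 (cv2) and the standard library are available. Lean on these libraries where they do the work, as an engineer would, in place of code of your own. Each camera call takes 0.05 s, during which the arm holds its last target.

## Task

The cart is about to be wheeled off: clip the wooden burnisher to the upright steel eye on the shelf. Push its snap hook straight onto the upright of the eye that is nearer the robot until the sprung gate opens and snaps shut behind it, tug it back lightly once (about 5 N) to feel the shut gate hold, then leave it clipped, lying flat on the shelf and let go. Work gently - the eye sits in thin tin, so never load it with more than 20 N - and leave the other things where they are.

Things in the scene. Friction and masses are not known exactly. Their poses are not given: they have to be found in the camera images.
- stick: Wooden burnisher, snap hook in front. Origin: centre of the handle's underside; z up, +x along it to the hook, +y left. Handle x -60 to 60, 24 wide, 30 high, lies flat, grip across its width; 0.15 to 0.25 kg, mass centre near x = 18. Level steel hook loop, bars 11 thick at z 8.5 to 19.5: back bar's inner face x = 93, side bars' inner faces y = -12.5 and 12.5, foremost point x = 140.
- hook_mouth (a point): Middle of the shut gate line in the hook's mouth: x = 125, y = 0, z = 14 mm in the burnisher's frame; same axes. The way in from the front is 16 mm wide (y -8 to 8), between the rounded nose (curled end of the +y side bar, x 129 to 140) and the round gate hinge barrel (11 mm across, at x = 125, y = -13.5).
- hook_seat (a point): Point in the hook loop (burnisher frame x = 98, y = 0, z = 14 mm; same axes): axis of a 10 mm upright pushed fully home against the back bar. Pushed in along the burnisher's -x, the upright lets the gate snap shut once its axis is at x = 100 to 102; then the back bar soon stops it at x = 98. Tugged back against the shut gate, its axis is at about x = 116.5.
- gate (a joint): Sprung gate of the hook: dark steel pin 7 mm thick, reaching 25 mm from its upright hinge (burnisher x = 125, y = -13.5) across the mouth towards +y. 0 = shut behind the nose; grows as it swings inwards to the handle, 1.7 rad at most; never swings outwards. Its spring shuts it (0.05 N m shut, 0.12 at 1.2 rad): pushing an upright in takes about 5 to 9 N.
- eye: Upright steel eye on the shelf: arch of 10 mm round bar, 63 high, jammed tight in a slotted foot plate 110 x 36 x 4 (x -25 to 85). z up, +x along arch and plate, away from the robot, yaw within 0.3 rad. Origin on the shelf, where the nearer upright's axis stands in mid-slot; the arch really sits up to 8 mm from there along x, either way, unmeasured: feel for it. Far upright 60 mm on.
- limb (a point): Point of the eye's foot plate frame 14 mm above its origin (hook height), axes as the eye's: where the nearer upright's axis would be in mid-slot; the real axis is within 8 mm of it along x, exact in y. The burnisher goes on along the eye's +x, its own x in line with it.
- brush: Bystander: shoe brush, wooden back, black bristle block, 130 x 45 x 40, lying on the shelf; origin under its centre, long side along x. It and the burnisher lie on either side of the eye, either way round.
- tub: Bystander: round tub of heel nails, 96 across, 55 high; origin under its centre.
- tin: Bystander: round brass polish tin, 80 across, 26 high; origin under its centre.
- sole: Bystander: black rubber sandal sole, 300 x 82 x 14, lying flat across the far edge; origin under its middle, long side along x.
- anvil: Bystander: chrome cobbler's anvil head on a round foot, about 180 long, 80 high; origin under the foot.
- hammer: Bystander: hammer lying on the shelf, handle to -x.
Not all that is in view belongs to the job. What is shaped like the eye but blue or pink is not meant. Leave any pink look-alike of the stick alone.

How it is judged:
By the outcome, as a careful person would: the job done as asked, in the order asked, and still so for the second after the job is handed in, with the robot touching nothing.
It also fails if it takes over 70 s, if anything falls off the work surface, if the arm or the gripper's body presses on something with over 40 N, if the wrist force passes 120 N, or if a joint passes its speed limit or range.

## Working session

There is one attempt and no reset: what is moved stays moved. The work goes in short steps, Python scripts to look and compute and a tool call to move; the robot and the scene stay as the last step left them, time stands still between calls to the robot, and variables do not carry over. Pictures are saved under pics/ and viewed, and the job is handed in when it is done.

Besides the shell and the picture viewer there is one more tool, called as a command line: name --argument value ..., lists and objects as JSON in quotes. play_rows: Moves the arm, as the interface text tells. Its arguments: {"type":"object","properties":{"moves":{"type":"array"},"squeeze":{"type":"number"}},"required":["moves"]}

```bash
mkdir -p pics; ls; python3 - <<'E'
from station import ctrl, eyes, find_in, regions_of, pinpoint
import cv2
print(ctrl.get_obs(), ctrl.grasp_offset)
for n in ["side","top","wrist"]:
    d=eyes.get_image(n); cv2.imwrite(f"pics/{n}0.png",d["img"][:,:,::-1])
    print(n,d["camera_matrix"].tolist(),d["D"],d["cam_to_world"].round(4).tolist())
E
```

```text
pics
{'t': 0.0, 'q': array([-1.22902527e+00,  5.33572524e-02,  1.61427812e+00, -2.95598405e-05,
        1.47596401e+00, -1.19005277e-01]), 'dq': array([-0.00167409,  0.00065992,  0.00143378,  0.00157704,  0.0007036 ,
       -0.00145332]), 'effort': array([-2.36122207e-03, -3.93689311e+01, -3.70171666e+01, -2.30920614e-04,
        6.98844626e-03, -1.61411950e-06]), 'tool_pos': array([ 0.2776873 , -0.55924604,  0.23007224]), 'tool_rot': array([-0.4612314 ,  1.96733988, -1.96332068]), 'contact_force': array([0.33923311, 0.39767699, 0.28865796]), 'wrist_torque': array([ 0.00558568,  0.01140508, -0.04070537]), 'opening': 0.08537072056504746} 0.0187
side [[473.4240908284518, 0.0, 311.4102182396352], [0.0, 473.4240908284518, 237.50073886875086], [0.0, 0.0, 1.0]] [-0.09913358  0.          0.          0.          0.        ] [[-0.9691, 0.1126, -0.2194, 0.2953], [-0.2465, -0.444, 0.8614, 0.8718], [-0.0004, 0.8889, 0.4581, 0.5292], [0.0, 0.0, 0.0, 1.0]]
top [[579.9738982490558, 0.0, 320.2170067173885], [0.0, 579.9738982490558, 236.67908730918563], [0.0, 0.0, 1.0]] [-0.15746413  0.          0.          0.          0.        ] [[-0.0006, 0.9974, -0.0717, 0.4497], [-1.0, -0.0009, -0.004, 0.0009], [-0.0041, 0.0717, 0.9974, 1.3946], [0.0, 0.0, 0.0, 1.0]]
wrist [[412.18551225626845, 0.0, 311.85327412616675], [0.0, 412.18551225626845, 238.26273517994642], [0.0, 0.0, 1.0]] [0.02495796 0.         0.         0.         0.        ] [[0.4453, 0.8484, 0.2862, 0.351], [-0.8954, 0.4226, 0.1403, -0.5231], [-0.0019, -0.3188, 0.9478, 0.3708], [0.0, 0.0, 0.0, 1.0]]
```

View pics/top0.png

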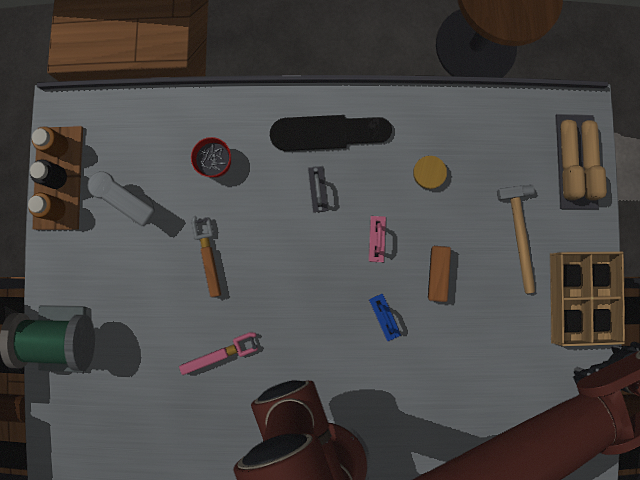

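View pics/side0.png

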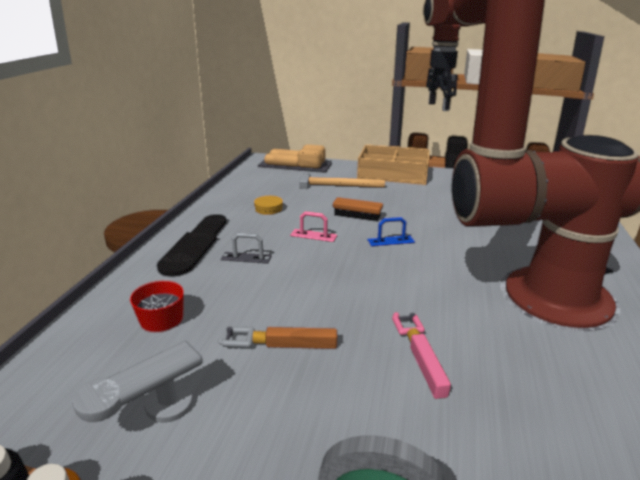

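View pics/wrist0.png

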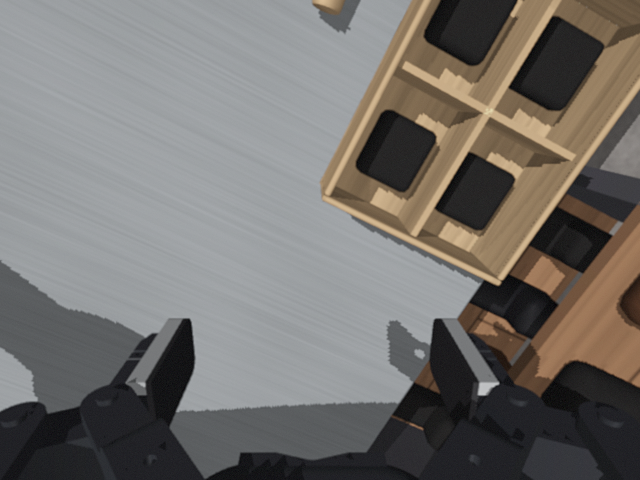

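```bash
cat > h.py <<'E'
from station import ctrl, eyes, find_in, regions_of, pinpoint
import cv2, numpy as np
from scipy.spatial.transform import Rotation as R
def ray(d,uv):
    p=cv2.undistortPoints(np.array([[uv]],float),d["camera_matrix"],np.array(d["D"],float))[0,0]
    M=d["cam_to_world"]; return M[:3,3],M[:3,:3]@np.array([p[0],-p[1],-1.])
def on(d,uv,z):
    o,v=ray(d,uv); return o+v*(z-o[2])/v[2]
def proj(d,P):
    M=np.linalg.inv(d["cam_to_world"]); P=np.atleast_2d(P); c=P@M[:3,:3].T+M[:3,3]
    c=c*[1,-1,-1]
    return cv2.projectPoints(c,np.zeros(3),np.zeros(3),d["camera_matrix"],np.array(d["D"],float))[0][:,0]
def tri(obs):
    A=np.zeros((3,3));b=np.zeros(3)
    for d,uv in obs:
        o,v=ray(d,uv);v=v/np.linalg.norm(v);Q=np.eye(3)-np.outer(v,v);A+=Q;b+=Q@o
    return np.linalg.solve(A,b)
E
python3 - <<'E'
from h import *
dt=eyes.get_image("top"); ds=eyes.get_image("side")
for cam,d in(("top",dt),("side",ds)):
    for q,z in(("stick",0),("hook_mouth",.014),("hook_seat",.014),("limb",.014),("eye",0),("brush",0)):
        for r in pinpoint(cam,q)[:3]: print(cam,q,round(r["score"],2),np.round(r["point"],1),on(d,r["point"],z).round(4))
c=cv2.resize(dt["img"][150:310,180:400],None,fx=3.6,fy=3.6,interpolation=cv2.INTER_CUBIC)
cv2.imwrite("pics/crop1.png",c[:,:,::-1])
E
```

```text
top stick 0.94 [201.  358.3] [0.2563 0.2941 0.    ]
top stick 0.83 [209.9 270.4] [0.4685 0.2734 0.    ]
top stick 0.69 [334.9 131.5] [ 0.8089 -0.0297  0.    ]
top hook_mouth 0.85 [255.  337.5] [0.3091 0.1615 0.014 ]
top hook_mouth 0.65 [201.8 223.5] [0.581  0.2917 0.014 ]
top hook_seat 0.95 [202.  231.1] [0.5627 0.291  0.014 ]
top hook_seat 0.95 [241.2 344.5] [0.2922 0.1944 0.014 ]
top limb 0.95 [318.2 198.1] [0.6418 0.0113 0.014 ]
top limb 0.86 [390.9 328.2] [ 0.331  -0.1611  0.014 ]
top eye 0.89 [320.1 198.5] [0.6427 0.0068 0.    ]
top eye 0.78 [388.3 324.9] [ 0.3377 -0.1565  0.    ]
top brush 0.83 [438. 270.] [ 0.469 -0.278  0.   ]
side stick 0.62 [427.6 373.2] [0.2549 0.2858 0.    ]
side stick 0.56 [301.8 343.9] [0.467  0.2645 0.    ]
side stick 0.38 [270.1 211.3] [ 0.6969 -0.2473  0.    ]
side hook_mouth 0.63 [404.7 318. ] [0.3019 0.1675 0.014 ]
side hook_mouth 0.59 [229.4 336.4] [0.5867 0.2928 0.014 ]
side hook_mouth 0.16 [162.4 319.7] [0.7219 0.2808 0.014 ]
side hook_seat 0.6 [227.8 336.7] [0.589  0.2943 0.014 ]
side hook_seat 0.57 [243.6 336.7] [0.563  0.2874 0.014 ]
side hook_seat 0.31 [343. 187.] [ 0.5317 -0.441   0.014 ]
side limb 0.82 [324.2 233. ] [ 0.5179 -0.1277  0.014 ]
side limb 0.76 [405.  235.5] [ 0.3265 -0.1625  0.014 ]
side limb 0.71 [259.8 255.6] [0.6312 0.0158 0.014 ]
side eye 0.76 [403.1 239.2] [ 0.3304 -0.1694  0.    ]
side eye 0.73 [324.8 236.8] [ 0.5179 -0.135   0.    ]
side eye 0.71 [356.9 214.6] [ 0.4631 -0.2841  0.    ]
side brush 0.86 [358.8 217.6] [ 0.455  -0.2663  0.    ]
```

View pics/crop1.png

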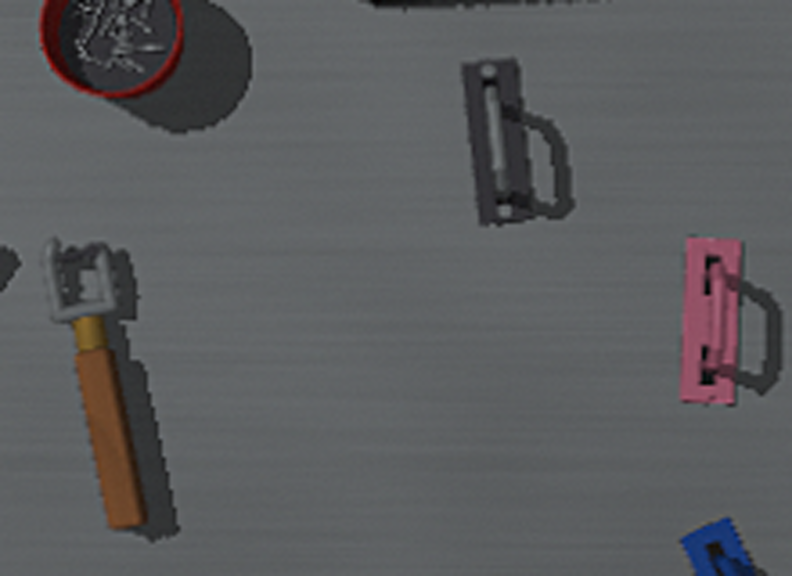

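```bash
python3 - <<'E'
from h import *
o=ctrl.get_obs(); print(R.from_rotvec(o["tool_rot"]).as_matrix().round(3))
E
```

```text
[[-0.896 -0.     0.445]
 [-0.445 -0.    -0.896]
 [ 0.    -1.     0.   ]]
```

play_rows --moves '[{"x":1.7,"y":3.6,"z":0.3},{"x":1.7,"y":3.6,"z":0.3},{"x":1.7,"y":3.6,"z":0.3},{"x":1.7,"y":3.6,"z":0.3},{"x":1.7,"y":3.6,"z":0.3},{"x":1.7,"y":3.6,"z":0.3},{"x":1.7,"y":3.6,"z":0.3},{"x":1.7,"y":3.6,"z":0.3}]'

```text
invalid input
```

play_rows --moves '[{"x":1.7,"y":3.6,"z":0.3,"turn":0,"jaw":8.5},{"x":1.7,"y":3.6,"z":0.3,"turn":0,"jaw":8.5},{"x":1.7,"y":3.6,"z":0.3,"turn":0,"jaw":8.5},{"x":1.7,"y":3.6,"z":0.3,"turn":0,"jaw":8.5},{"x":1.7,"y":3.6,"z":0.3,"turn":0,"jaw":8.5},{"x":1.7,"y":3.6,"z":0.3,"turn":0,"jaw":8.5},{"x":1.7,"y":3.6,"z":0.3,"turn":0,"jaw":8.5},{"x":1.7,"y":3.6,"z":0.3,"turn":0,"jaw":8.5}]'

```text
t: 1.52
tool_pos: [0.4143, -0.27, 0.2557]
tool_rot: [-0.46, 1.965, -1.966]
contact_force: [0.4, -0.1, -0.3]
opening: 0.0845
```

play_rows --moves '[{"x":2.5,"y":3.2,"z":0.2,"turn":-4,"jaw":8.5},{"x":2.5,"y":3.2,"z":0.2,"turn":-4,"jaw":8.5},{"x":2.5,"y":3.2,"z":0.2,"turn":-4,"jaw":8.5},{"x":2.5,"y":3.2,"z":0.2,"turn":-4,"jaw":8.5},{"x":2.5,"y":3.2,"z":0.2,"turn":0,"jaw":8.5},{"x":2.5,"y":3.2,"z":0.2,"turn":0,"jaw":8.5},{"x":2.5,"y":3.2,"z":0.2,"turn":0,"jaw":8.5},{"x":2.5,"y":3.2,"z":0.2,"turn":0,"jaw":8.5}]'

```text
t: 2.18
tool_pos: [0.6149, -0.0138, 0.2715]
tool_rot: [-0.193, 2.126, -2.126]
contact_force: [0.3, -1.1, 0.9]
opening: 0.0847
```

play_rows --moves '[{"x":0,"y":1.0,"z":0,"turn":0,"jaw":8.5},{"x":0,"y":0,"z":0,"turn":0,"jaw":8.5}]'

```text
t: 2.35
tool_pos: [0.6145, -0.0032, 0.271]
tool_rot: [-0.198, 2.125, -2.124]
contact_force: [0.6, -1.3, -0.1]
opening: 0.0852
```

```bash
python3 - <<'E'
from h import *
d=eyes.get_image("wrist"); cv2.imwrite("pics/wr1.png",d["img"][:,:,::-1])
print(ctrl.get_obs()["tool_pos"])
for q,z in(("limb",.014),("eye",0)):
  for r in pinpoint("wrist",q)[:3]: print(q,round(r["score"],2),np.round(r["point"],1),on(d,r["point"],z).round(4))
E
```

```text
[ 0.61389911 -0.00492513  0.27101297]
limb 0.86 [304.3 164.3] [0.6353 0.0083 0.014 ]
limb 0.73 [410.7 297.7] [ 0.5169 -0.1288  0.014 ]
limb 0.61 [394.8 437.5] [ 0.3324 -0.158   0.014 ]
eye 0.95 [408.9 296. ] [ 0.5123 -0.1313  0.    ]
eye 0.76 [307.3 162.1] [0.6359 0.0056 0.    ]
eye 0.66 [393.5 428.9] [ 0.3323 -0.1592 -0.    ]
```

View pics/wr1.png

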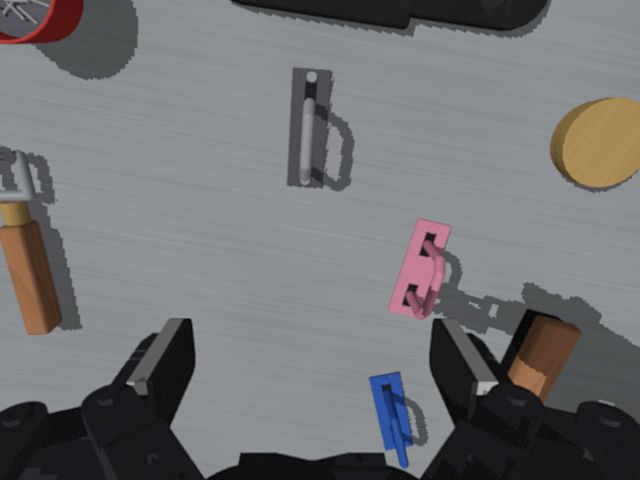

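```bash
python3 - <<'E'
from h import *
d=eyes.get_image("wrist")
c=cv2.resize(d["img"][50:205,230:400],None,fx=3.8,fy=3.8,interpolation=cv2.INTER_CUBIC)
c=cv2.convertScaleAbs(c,alpha=1.8)
cv2.imwrite("pics/crop2.png",c[:,:,::-1])
g=cv2.cvtColor(d["img"],cv2.COLOR_RGB2GRAY)
print(g[125,270:360]); print(g[190,280:330])
np.save("eyecam.npy",d["cam_to_world"])
E
```

```text
[144 145 143 143 144 144 142 144 142 143 142 142 144 144 141 120  91  80
  78  79  79  81  80  77  79  80  83 107 130 142 149 151 149 146 140 133
 121 109  91  78  77  79  77  76  78  80  79  78  76  78  80  76  77 100
 100  96 126 143 146 144 141 132 121 101  82  80  82  82  79  81  81  80
  79  87 109 124 138 145 147 145 146 145 146 145 145 145 145 145 145 146]
[147 147 147 146 145 147 145 147 145 146 145 146 145 146 145 145 145 147
 147 147 147 147 147 146 147 146 146 145 145 145 144 143 144 144 144 144
 143 144 144 144 145 145 145 146 145 146 146 146 148 149]
```

View pics/crop2.png

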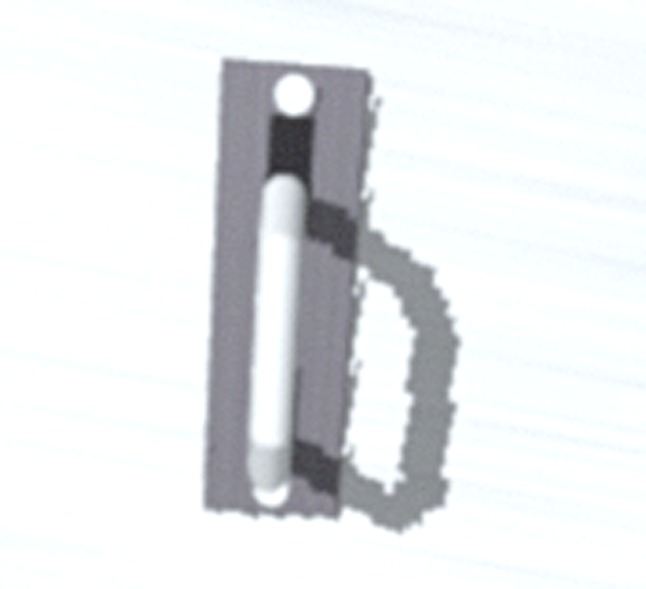

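```bash
python3 - <<'E'
from h import *
from scipy.optimize import least_squares
d=eyes.get_image("wrist")
px=np.array([[223,58],[369,70],[340,518],[204,510]])/3.8+[230,50]
# order TL far-left, TR far-right, BR near-right, BL near-left
L=np.array([[.085,.018,.004],[.085,-.018,.004],[-.025,-.018,.004],[-.025,.018,.004]])
def W(p,L): 
    c,s=np.cos(p[2]),np.sin(p[2]); return np.c_[p[0]+c*L[:,0]-s*L[:,1],p[1]+s*L[:,0]+c*L[:,1],L[:,2]]
r=least_squares(lambda p:(proj(d,W(p,L))-px).ravel(),[.64,.01,.1])
print(r.x,np.degrees(r.x[2]),r.fun.round(2))
p=r.x
# predictions of arch with offset
for off in(-.008,-.004,0,.004,.008):
    print(off,((proj(d,W(p,np.array([[off,0,.05],[off,0,.004],[off+.06,0,.05],[off+.06,0,.004],[off-.005,0,.004]])))-[230,50])*3.8).round(0).tolist())
# top cam check
t=eyes.get_image("top"); q=proj(t,W(p,L)); img=t["img"].copy()
c=cv2.resize(img[150:230,270:370],None,fx=6,fy=6,interpolation=cv2.INTER_CUBIC)
for a in q: cv2.circle(c,tuple(int(v) for v in (a-[270,150]+.5)*6),3,(255,0,0),-1)
cv2.imwrite("pics/c3.png",cv2.convertScaleAbs(c,alpha=1.5)[:,:,::-1])
E
```

```text
[0.63626265 0.00593515 0.11885705] 6.810007389311218 [-0.42 -0.08  0.55 -0.57 -0.    0.45 -0.14  0.36]
-0.008 [[271.0, 483.0], [275.0, 451.0], [286.0, 211.0], [288.0, 208.0], [274.0, 470.0]]
-0.004 [[272.0, 465.0], [276.0, 435.0], [287.0, 191.0], [289.0, 191.0], [275.0, 455.0]]
0 [[273.0, 448.0], [277.0, 420.0], [288.0, 172.0], [290.0, 173.0], [276.0, 439.0]]
0.004 [[274.0, 431.0], [278.0, 404.0], [289.0, 152.0], [291.0, 156.0], [277.0, 424.0]]
0.008 [[275.0, 413.0], [279.0, 388.0], [290.0, 132.0], [292.0, 139.0], [278.0, 408.0]]
```

View pics/c3.png

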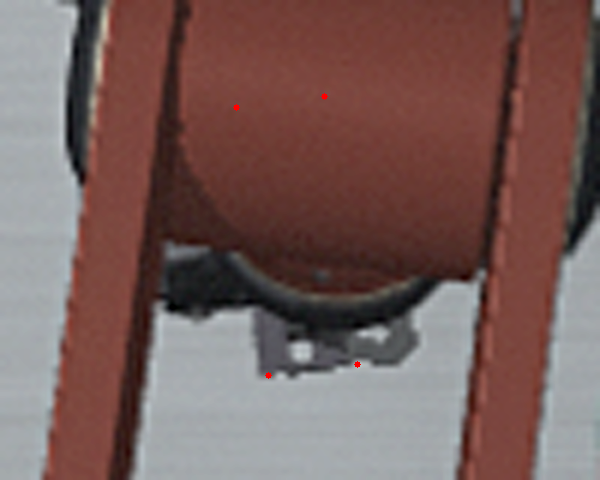

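play_rows --moves '[{"x":-1.8,"y":3.4,"z":-0.6,"turn":0,"jaw":8.5},{"x":-1.8,"y":3.4,"z":-0.6,"turn":0,"jaw":8.5},{"x":-1.8,"y":3.4,"z":-0.6,"turn":0,"jaw":8.5},{"x":-1.8,"y":3.4,"z":-0.6,"turn":0,"jaw":8.5},{"x":-1.8,"y":3.4,"z":-0.6,"turn":0,"jaw":8.5},{"x":-1.8,"y":3.4,"z":-0.6,"turn":0,"jaw":8.5},{"x":-1.8,"y":3.4,"z":-0.6,"turn":0,"jaw":8.5},{"x":-1.8,"y":3.4,"z":-0.6,"turn":0,"jaw":8.5}]'

```text
t: 3.32
tool_pos: [0.469, 0.2665, 0.2234]
tool_rot: [-0.19, 2.127, -2.127]
contact_force: [0.7, 0.5, -0.3]
opening: 0.0846
```

play_rows --moves '[{"x":0,"y":0.6,"z":0,"turn":0,"jaw":8.5},{"x":0,"y":0,"z":0,"turn":0,"jaw":8.5}]'

```text
t: 3.48
tool_pos: [0.469, 0.273, 0.2231]
tool_rot: [-0.196, 2.125, -2.125]
contact_force: [0.3, -0.2, -0.3]
opening: 0.0853
```

```bash
python3 - <<'E'
from h import *
d=eyes.get_image("wrist"); cv2.imwrite("pics/wr2.png",d["img"][:,:,::-1])
print(ctrl.get_obs()["tool_pos"])
for q,z in(("stick",0),("hook_seat",.014),("hook_mouth",.014)):
  for r in pinpoint("wrist",q)[:3]: print(q,round(r["score"],2),np.round(r["point"],1),on(d,r["point"],z).round(4))
E
```

```text
[0.46992981 0.27188316 0.22349708]
stick 0.92 [267.1 390. ] [0.2538 0.2809 0.    ]
stick 0.89 [321.8 196.7] [0.4695 0.2639 0.    ]
hook_seat 0.89 [318.6  80.8] [0.5638 0.2852 0.014 ]
hook_seat 0.72 [359.1 380.3] [0.2938 0.1917 0.014 ]
hook_mouth 0.73 [314.7  46.7] [0.5872 0.2928 0.014 ]
hook_mouth 0.59 [320.4 197.6] [0.4715 0.2659 0.014 ]
hook_mouth 0.57 [385.1 378.1] [0.3012 0.1666 0.014 ]
```

View pics/wr2.png

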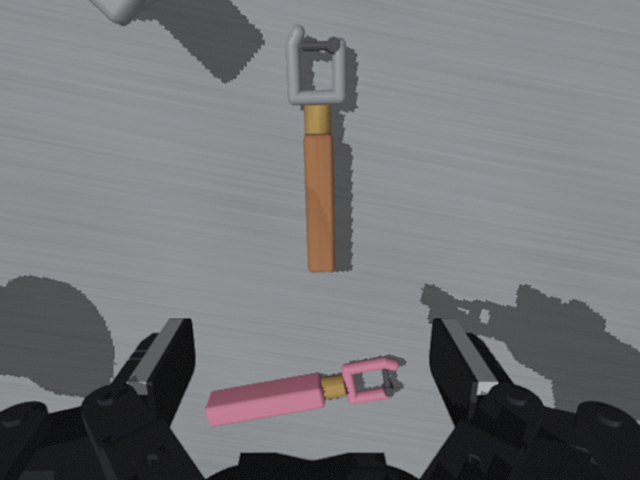

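```bash
python3 - <<'E'
from h import *
from scipy.optimize import least_squares
d=eyes.get_image("wrist")
px=np.array([[304.3,134.5],[331.3,134.5],[333.5,270.5],[308.5,271.5],[314.7,46.7],[318.6,80.8]])
L=np.array([[.06,.012,.03],[.06,-.012,.03],[-.06,-.012,.03],[-.06,.012,.03],[.125,0,.014],[.098,0,.014]])
def W(p,L): 
    c,s=np.cos(p[2]),np.sin(p[2]); return np.c_[p[0]+c*L[:,0]-s*L[:,1],p[1]+s*L[:,0]+c*L[:,1],L[:,2]]
r=least_squares(lambda p:(proj(d,W(p,L))-px).ravel(),[.47,.27,.18],loss='soft_l1')
p=r.x;print(p,np.degrees(p[2]));print((proj(d,W(p,L))-px).round(1).tolist())
T=np.array([[.06,.012,.03],[.06,-.012,.03],[-.06,-.012,.03],[-.06,.012,.03],[.0875,.018,.0195],[.0875,-.018,.0195],[.14,.018,.014],[.125,-.0135,.0195],[.098,0,.014]])
c=cv2.resize(d["img"][20:290,260:380],None,fx=2.2,fy=2.2,interpolation=cv2.INTER_CUBIC)
for a in proj(d,W(p,T)): cv2.circle(c,tuple(int(v) for v in (a-[260,20]+.5)*2.2),2,(0,0,255),-1)
cv2.imwrite("pics/c4.png",c[:,:,::-1])
g=W(p,np.array([[.012,0,0.]]))
o=ctrl.get_obs();print("grasp",g, "delta cm",(g[0]-o["tool_pos"])*100)
J=R.from_rotvec(o["tool_rot"]).as_matrix()[:,2]; print("jaw deg",np.degrees(np.arctan2(J[1],J[0]))+90)
E
```

```text
[0.46862409 0.26365221 0.20861941] 11.953011731294284
[[-1.6, -0.6], [1.9, -1.5], [1.4, 2.8], [-0.9, 2.5], [1.0, -2.0], [-2.1, 1.6]]
grasp [[0.4803639  0.26613752 0.        ]] delta cm [  0.94788182  -0.46579896 -22.37422323]
jaw deg 10.258523429150273
```

View pics/c4.png

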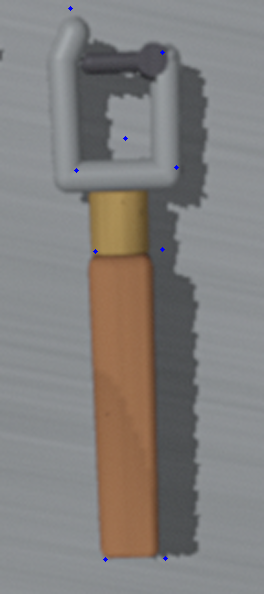

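```bash
python3 - <<'E'
from h import *
from scipy.optimize import least_squares
d=eyes.get_image("wrist");t=eyes.get_image("top")
A=np.array([[304.3,134.5],[331.3,134.5],[333.5,270.5],[308.5,271.5]])
B=np.array([[200.8,247.8],[211.4,246.4],[220.8,295.6],[210,296.7]])
for n,c,p in(("w",d,A),("t",t,B)):
    q=np.array([on(c,x,.03) for x in p]); m=q.mean(0)
    print(n,q.round(4).tolist(),m.round(4)); f=(q[0]+q[1])/2;b=(q[2]+q[3])/2
    print(np.linalg.norm(f-b),np.linalg.norm(q[0]-q[1]),np.degrees(np.arctan2(*(f-b)[[1,0]])))
print([tri([(d,a),(t,b)]).round(4).tolist() for a,b in zip(A,B)])
# expected camera pose check: fingers
print(d["cam_to_world"].round(4), ctrl.get_obs()["tool_pos"])
E
```

```text
w [[0.5246, 0.2866, 0.03], [0.5284, 0.2656, 0.03], [0.4148, 0.2412, 0.03], [0.4099, 0.2627, 0.03]] [0.4694 0.264  0.03  ]
0.11665556843952495 0.02127548273918108 11.943288059754781
t [[0.5216, 0.2899, 0.03], [0.5249, 0.2645, 0.03], [0.4087, 0.241, 0.03], [0.406, 0.2667, 0.03]] [0.4653 0.2655 0.03  ]
0.11825640479696325 0.02566346694911303 11.390721158507606
[[0.5231, 0.2877, 0.035], [0.5266, 0.2657, 0.021], [0.4095, 0.2413, 0.0202], [0.4074, 0.2648, 0.0282]]
[[ 1.788e-01  9.327e-01  3.131e-01  5.512e-01]
 [-9.839e-01  1.694e-01  5.710e-02  2.854e-01]
 [ 2.000e-04 -3.183e-01  9.480e-01  3.644e-01]
 [ 0.000e+00  0.000e+00  0.000e+00  1.000e+00]] [0.47071581 0.2710556  0.22360734]
```

play_rows --moves '[{"x":0.4,"y":-0.3,"z":-4,"turn":1.5,"jaw":8.5},{"x":0.4,"y":-0.2,"z":-4,"turn":0,"jaw":6},{"x":0,"y":0,"z":-4,"turn":0,"jaw":6},{"x":0,"y":0,"z":-4,"turn":0,"jaw":6},{"x":0,"y":0,"z":-3,"turn":0,"jaw":6},{"x":0,"y":0,"z":-1.5,"turn":0,"jaw":6},{"x":0,"y":0,"z":0,"turn":0,"jaw":6}]'

```text
t: 4.42
tool_pos: [0.4746, 0.265, 0.0134]
tool_rot: [-0.229, 2.114, -2.119]
contact_force: [-1.4, -0.1, -1.2]
opening: 0.0603
```

```bash
python3 - <<'E'
from h import *
d=eyes.get_image("wrist"); cv2.imwrite("pics/wr3.png",d["img"][:,:,::-1])
o=ctrl.get_obs();print(o["tool_pos"],o["opening"],o["contact_force"])
J=R.from_rotvec(o["tool_rot"]).as_matrix()[:,2]; print("jaw deg",np.degrees(np.arctan2(J[1],J[0]))+90)
E
```

```text
[0.47654322 0.26589762 0.01614023] 0.059942037605231126 [0.32200402 0.26994493 1.4651589 ]
jaw deg 11.836534504872674
```

View pics/wr3.png

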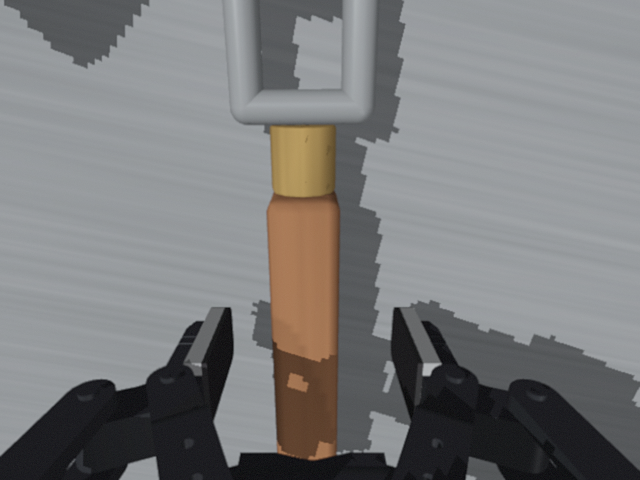

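play_rows --moves '[{"x":0,"y":0.1,"z":-0.9,"turn":0,"jaw":6},{"x":0,"y":0,"z":0,"turn":0,"jaw":3},{"x":0,"y":0,"z":0,"turn":0,"jaw":1.5},{"x":0,"y":0,"z":0,"turn":0,"jaw":1.5},{"x":0,"y":0,"z":0,"turn":0,"jaw":1.5},{"x":0,"y":0,"z":0,"turn":0,"jaw":1.5}]' --squeeze 45

```text
t: 4.97
tool_pos: [0.4791, 0.2687, 0.0109]
tool_rot: [-0.217, 2.111, -2.11]
contact_force: [0.0, -1.0, 4.6]
opening: 0.0228
```

play_rows --moves '[{"x":0,"y":0,"z":0,"turn":0,"jaw":1.5},{"x":0,"y":0,"z":0,"turn":0,"jaw":1.5}]'

```text
t: 5.13
tool_pos: [0.4791, 0.2687, 0.0109]
tool_rot: [-0.217, 2.111, -2.11]
contact_force: [-0.9, -0.3, 6.5]
opening: 0.0233
```

```bash
python3 - <<'E'
from h import *
d=eyes.get_image("wrist"); cv2.imwrite("pics/wr4.png",d["img"][:,:,::-1])
o=ctrl.get_obs();print(o["tool_pos"],o["opening"],o["contact_force"],o["wrist_torque"])
E
```

```text
[0.47914745 0.26872584 0.01095741] 0.023190960535932795 [-0.76568413 -1.17263746  6.06901619] [-7.90089220e-02  6.47409282e-02 -9.63111806e-05]
```

View pics/wr4.png

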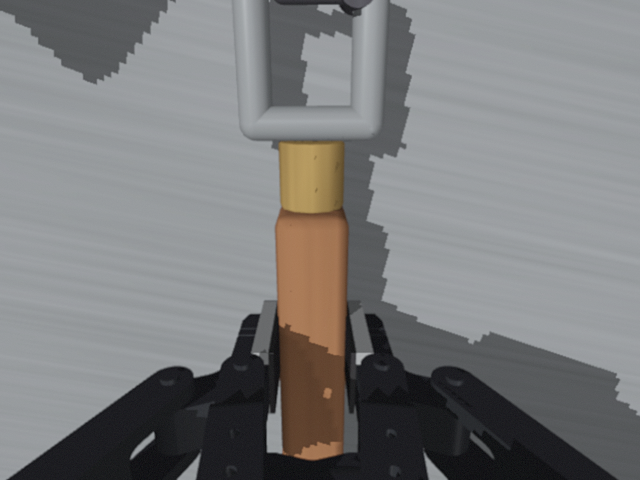

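play_rows --moves '[{"x":0,"y":0,"z":1,"turn":0,"jaw":1.5},{"x":0,"y":0,"z":2,"turn":0,"jaw":1.5},{"x":0,"y":-1,"z":2,"turn":-1,"jaw":1.5},{"x":0,"y":-2.5,"z":0.5,"turn":-1,"jaw":1.5},{"x":0,"y":-3,"z":0,"turn":-1,"jaw":1.5},{"x":0,"y":-3,"z":0,"turn":-1,"jaw":1.5},{"x":0,"y":-3,"z":0,"turn":-1,"jaw":1.5},{"x":0,"y":-3,"z":0,"turn":0,"jaw":1.5}]'

```text
t: 5.85
tool_pos: [0.4769, 0.112, 0.0642]
tool_rot: [-0.131, 2.16, -2.16]
contact_force: [0.9, 0.5, -2.0]
opening: 0.0231
```

play_rows --moves '[{"x":-0.1,"y":-3,"z":0,"turn":0,"jaw":1.5},{"x":-0.1,"y":-3,"z":0,"turn":0,"jaw":1.5},{"x":-0.1,"y":-3,"z":0,"turn":0,"jaw":1.5},{"x":-0.1,"y":-2,"z":0,"turn":0,"jaw":1.5},{"x":-0.1,"y":-1.5,"z":0,"turn":0,"jaw":1.5},{"x":0,"y":0,"z":0,"turn":0,"jaw":1.5},{"x":0,"y":0,"z":0,"turn":0,"jaw":1.5}]'

```text
t: 6.43
tool_pos: [0.4724, -0.0121, 0.0641]
tool_rot: [-0.129, 2.161, -2.16]
contact_force: [0.5, -0.1, -2.5]
opening: 0.0231
```

```bash
python3 - <<'E'
from h import *
d=eyes.get_image("wrist"); cv2.imwrite("pics/wr5.png",d["img"][:,:,::-1])
t=eyes.get_image("side"); c=cv2.resize(t["img"][180:320,180:400],None,fx=3.6,fy=3.6,interpolation=cv2.INTER_CUBIC);cv2.imwrite("pics/s5.png",c[:,:,::-1])
o=ctrl.get_obs();print(o["t"],o["tool_pos"],o["opening"],o["contact_force"],o["wrist_torque"])
J=R.from_rotvec(o["tool_rot"]).as_matrix(); print(J.round(4).tolist(),"jaw deg",np.degrees(np.arctan2(J[1,2],J[0,2]))+90)
E
```

```text
6.5333 [ 0.47252834 -0.01113136  0.06410847] 0.02307625093901764 [ 0.28663737  1.03618273 -2.45878258] [0.04366329 0.0036651  0.00908559]
[[-0.9927, -0.0007, 0.1205], [-0.1205, 0.0005, -0.9927], [0.0006, -1.0, -0.0006]] jaw deg 6.920535122514522
```

View pics/wr5.png

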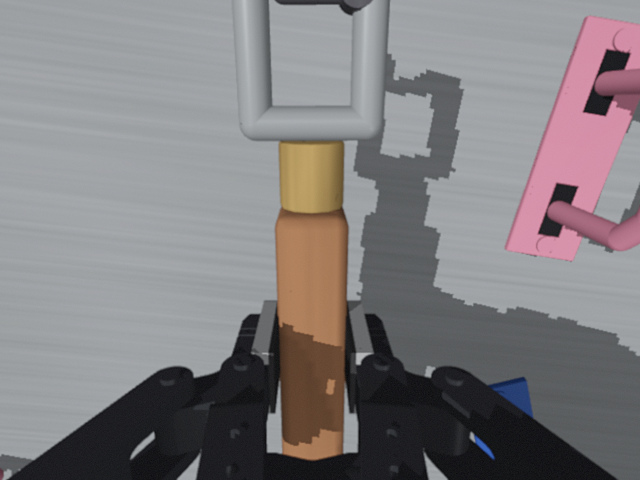

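View pics/s5.png

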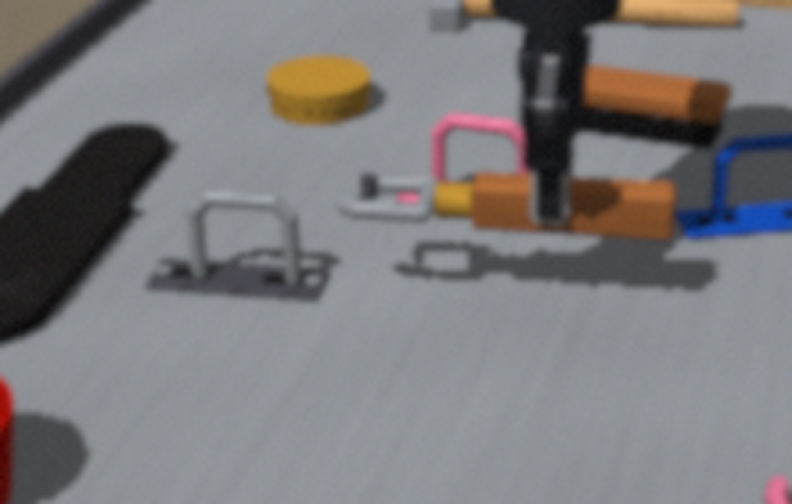

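```bash
python3 - <<'E'
from h import *
from scipy.optimize import least_squares
d=eyes.get_image("wrist");o=ctrl.get_obs()
g=cv2.cvtColor(d["img"],cv2.COLOR_RGB2GRAY).astype(int)
for r in (40,60,80): print(r,g[r,230:275].tolist(),g[r,345:392].tolist())
h=cv2.cvtColor(d["img"],cv2.COLOR_RGB2HSV)
for r in (155,180,200,230,250,270):
    m=np.where((h[r,240:380,1]>110)&(h[r,240:380,0]<30))[0]+240; print(r,m.min(),m.max())
print(d["cam_to_world"].round(4).tolist(),o["tool_pos"])
E
```

```text
40 [162, 162, 161, 159, 149, 149, 155, 158, 160, 163, 165, 168, 170, 172, 178, 182, 186, 182, 176, 171, 167, 165, 163, 160, 156, 152, 148, 145, 143, 138, 135, 130, 126, 120, 114, 103, 98, 92, 86, 100, 143, 163, 166, 165, 165] [162, 164, 163, 164, 164, 163, 152, 136, 138, 146, 151, 154, 155, 158, 161, 163, 166, 172, 178, 184, 185, 182, 178, 173, 171, 170, 168, 166, 165, 163, 159, 155, 152, 148, 145, 142, 136, 133, 125, 116, 107, 97, 113, 148, 165, 167, 165]
60 [164, 163, 163, 164, 161, 150, 147, 154, 158, 161, 161, 165, 167, 169, 171, 175, 179, 182, 179, 175, 170, 168, 165, 163, 159, 156, 151, 148, 145, 141, 139, 134, 130, 124, 117, 109, 104, 94, 92, 86, 104, 153, 165, 165, 164] [165, 165, 165, 166, 166, 164, 150, 138, 141, 148, 153, 156, 159, 159, 162, 164, 170, 174, 179, 183, 181, 176, 173, 171, 169, 169, 166, 165, 162, 159, 156, 151, 149, 146, 142, 138, 132, 127, 118, 107, 97, 94, 95, 96, 96, 96, 94]
80 [161, 161, 161, 160, 161, 160, 151, 148, 152, 158, 160, 164, 165, 167, 168, 171, 173, 176, 178, 176, 172, 167, 166, 165, 162, 160, 155, 151, 147, 146, 142, 139, 134, 129, 122, 117, 108, 102, 95, 91, 93, 124, 156, 163, 163] [164, 164, 165, 166, 165, 155, 141, 140, 144, 151, 155, 157, 159, 162, 164, 167, 171, 175, 178, 178, 175, 172, 171, 169, 167, 166, 165, 163, 160, 156, 153, 150, 147, 144, 141, 133, 125, 118, 108, 98, 95, 97, 98, 99, 100, 95, 96]
155 280 342
180 281 342
200 281 341
230 276 347
250 277 346
270 277 345
[[0.1212, 0.9406, 0.3172, 0.5538], [-0.9926, 0.115, 0.0382, -0.0013], [-0.0005, -0.3195, 0.9476, 0.2047], [0.0, 0.0, 0.0, 1.0]] [ 0.4726263  -0.01093784  0.06413411]
```

play_rows --moves '[{"x":0,"y":-0.28,"z":-1.5,"turn":-0.3,"jaw":1.5},{"x":0,"y":0,"z":-2,"turn":0,"jaw":1.5},{"x":0,"y":0,"z":-1,"turn":0,"jaw":1.5},{"x":0,"y":0,"z":-0.4,"turn":0,"jaw":1.5},{"x":0,"y":0,"z":0,"turn":0,"jaw":1.5},{"x":0,"y":0,"z":0,"turn":0,"jaw":1.5}]'

```text
t: 7.08
tool_pos: [0.4731, -0.0143, 0.0156]
tool_rot: [-0.125, 2.162, -2.162]
contact_force: [0.1, -0.4, -1.0]
opening: 0.0229
```

```bash
python3 - <<'E'
from h import *
w=eyes.get_image("wrist"); t=eyes.get_image("top"); c=cv2.resize(t["img"][160:300,230:400],None,fx=4,fy=4,interpolation=cv2.INTER_CUBIC);cv2.imwrite("pics/t6.png",cv2.convertScaleAbs(c,alpha=1.6)[:,:,::-1])
s=eyes.get_image("side"); c=cv2.resize(s["img"][200:300,200:380],None,fx=4.4,fy=4.4,interpolation=cv2.INTER_CUBIC);cv2.imwrite("pics/s6.png",c[:,:,::-1])
o=ctrl.get_obs();print(o["t"],o["tool_pos"],o["opening"],o["contact_force"],o["wrist_torque"])
M=w["cam_to_world"];print(M[:3,3],np.degrees(np.arctan2(M[0,0],-M[1,0])))
a=np.arctan2(M[0,0],-M[1,0]);e=np.array([.6323,.0054])-M[:2,3];print("lat upright",-np.sin(a)*e[0]+np.cos(a)*e[1])
E
```

```text
7.2333 [ 0.47386452 -0.01464305  0.01641179] 0.023148952057641583 [ 0.15196718 -0.25278374 -1.25702598] [ 0.01161227  0.03693996 -0.00915931]
[ 0.55432237 -0.00475769  0.15620289] 6.680467543510609
lat upright 0.0010174169404870217
```

View pics/t6.png

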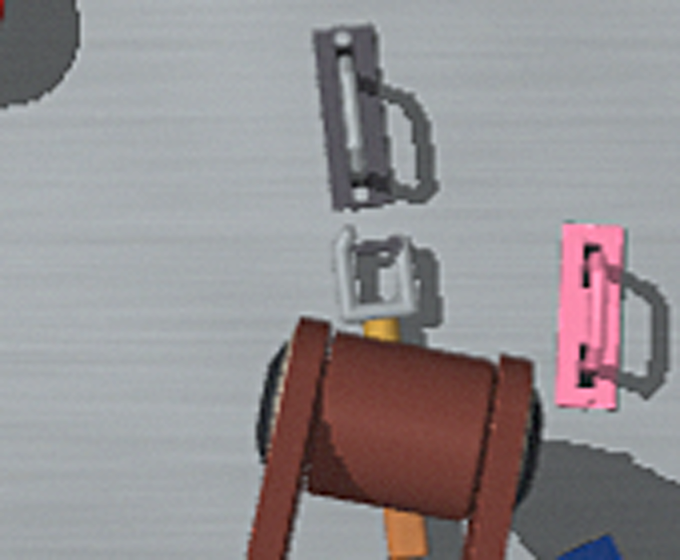

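View pics/s6.png

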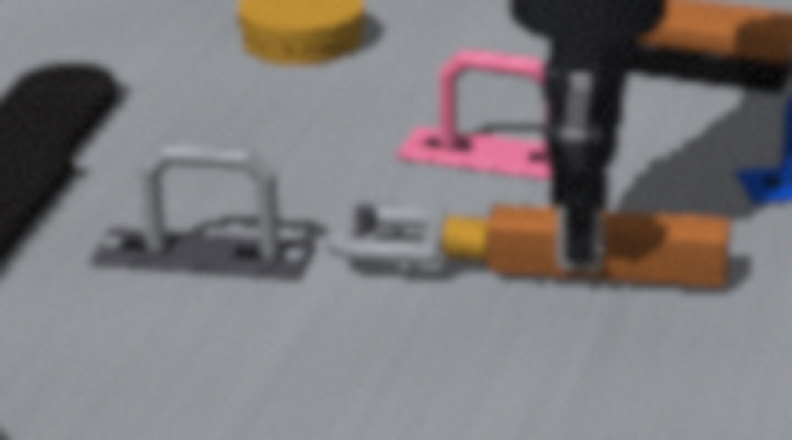

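```bash
python3 - <<'E'
from h import *
t=eyes.get_image("top"); c=cv2.resize(t["img"][190:245,300:350],None,fx=12,fy=10.9,interpolation=cv2.INTER_CUBIC)
for k in range(0,50,5): cv2.putText(c,str(300+k),(k*12,10),0,.35,(255,0,0)); 
for k in range(0,55,5): cv2.putText(c,str(190+k),(0,int(k*10.9)+10),0,.35,(255,0,0))
cv2.imwrite("pics/t7.png",cv2.convertScaleAbs(c,alpha=1.6)[:,:,::-1])
def W(p,L): 
    L=np.array(L);cc,s=np.cos(p[2]),np.sin(p[2]); return np.c_[p[0]+cc*L[:,0]-s*L[:,1],p[1]+s*L[:,0]+cc*L[:,1],L[:,2]]
e=(.6363,.0059,.1189)
print("plate corners near L,R, bolt",proj(t,W(e,[[-.025,.018,.004],[-.025,-.018,.004],[-.018,0,.006],[.085,.018,.004],[.085,-.018,.004]])).round(1).tolist())
M=eyes.get_image("wrist")["cam_to_world"]; a=np.arctan2(M[0,0],-M[1,0])
o=ctrl.get_obs()["tool_pos"]
p=(o[0]-.011*np.cos(a),o[1]-.011*np.sin(a),a)
print("stick bars",proj(t,W(p,[[.095,.018,.019],[.095,-.018,.019],[.12,.018,.019],[.0875,.0235,.019],[.0875,-.0235,.019]])).round(1).tolist())
E
```

```text
plate corners near L,R, bolt [[314.3, 212.0], [329.1, 210.2], [321.3, 208.2], [308.9, 167.4], [323.6, 165.6]]
stick bars [[317.5, 234.0], [332.6, 232.2], [316.3, 223.6], [315.6, 237.4], [335.2, 235.1]]
```

View pics/t7.png

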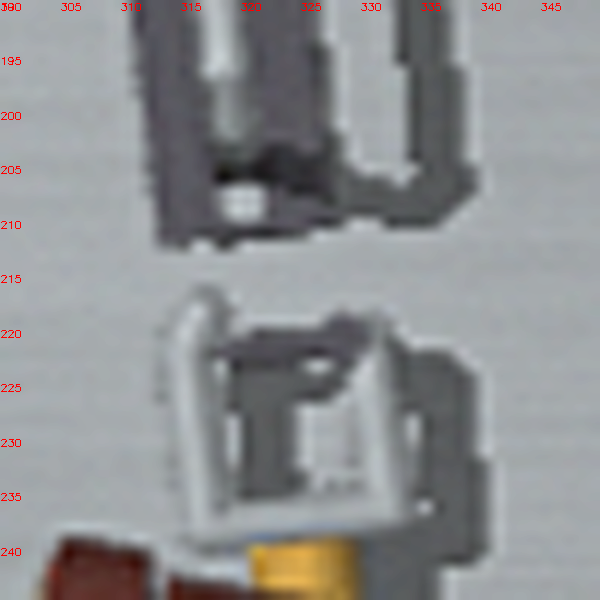

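play_rows --moves '[{"x":0,"y":0,"z":2.5,"turn":0,"jaw":1.5},{"x":0,"y":0,"z":3,"turn":0,"jaw":1.5},{"x":0.5,"y":0.05,"z":2,"turn":0,"jaw":1.5},{"x":2,"y":0.25,"z":0,"turn":0,"jaw":1.5},{"x":2.5,"y":0.3,"z":0,"turn":0,"jaw":1.5},{"x":1.5,"y":0.2,"z":0,"turn":0,"jaw":1.5},{"x":0,"y":0,"z":0,"turn":0,"jaw":1.5},{"x":0,"y":0,"z":0,"turn":0,"jaw":1.5}]'

```text
t: 8.0
tool_pos: [0.538, -0.0066, 0.0905]
tool_rot: [-0.125, 2.162, -2.162]
contact_force: [-0.6, 0.4, -1.0]
opening: 0.023
```

```bash
python3 - <<'E'
from h import *
w=eyes.get_image("wrist"); cv2.imwrite("pics/wr8.png",cv2.convertScaleAbs(w["img"],alpha=1.4)[:,:,::-1])
o=ctrl.get_obs();print(o["t"],o["tool_pos"],w["cam_to_world"].round(4).tolist())
E
```

```text
8.05 [ 0.53723682 -0.00658761  0.09007136] [[0.116, 0.9412, 0.3172, 0.6193], [-0.9933, 0.1099, 0.0371, 0.0029], [0.0001, -0.3194, 0.9476, 0.2311], [0.0, 0.0, 0.0, 1.0]]
```

View pics/wr8.png

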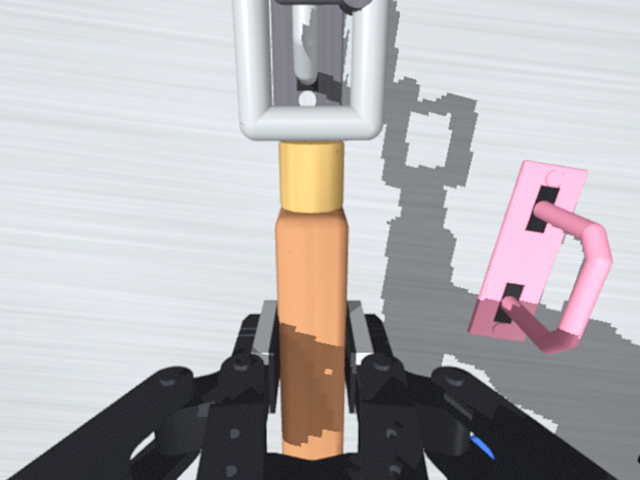

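```bash
python3 - <<'E'
from h import *
w=eyes.get_image("wrist")
c=cv2.resize(w["img"][0:145,225:395],None,fx=4.5,fy=4.1,interpolation=cv2.INTER_CUBIC)
for k in range(0,170,10): cv2.putText(c,str(225+k),(int(k*4.5),10),0,.33,(255,0,0)); 
for k in range(0,145,10): cv2.putText(c,str(k),(0,int(k*4.1)+4),0,.33,(255,0,0))
cv2.imwrite("pics/wr9.png",cv2.convertScaleAbs(c,alpha=1.4)[:,:,::-1])
E
```

```text
(no output)
```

View pics/wr9.png

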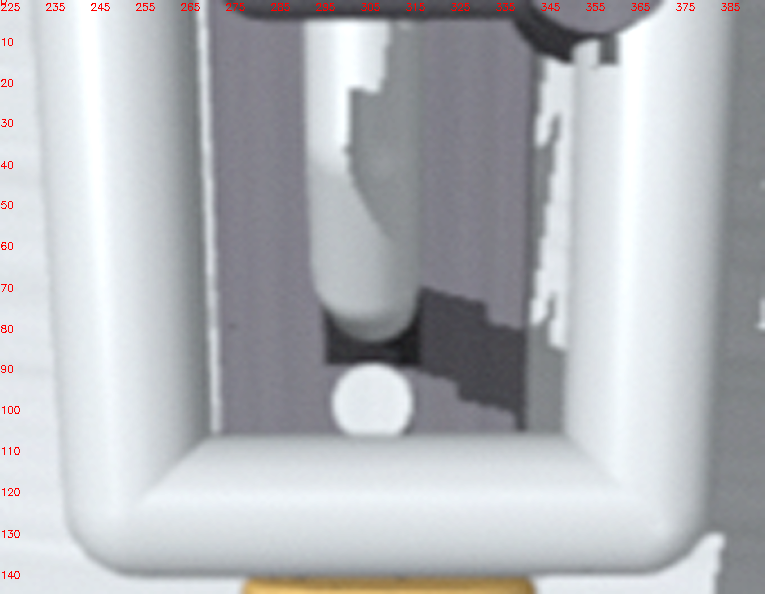

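play_rows --moves '[{"x":-1.5,"y":0,"z":0,"turn":0,"jaw":1.5},{"x":-2,"y":-0.25,"z":0,"turn":0,"jaw":1.5},{"x":-2,"y":-0.22,"z":0,"turn":0,"jaw":1.5},{"x":0,"y":0,"z":-2,"turn":0,"jaw":1.5},{"x":0,"y":0,"z":-3,"turn":0,"jaw":1.5},{"x":0,"y":0,"z":-2,"turn":0,"jaw":1.5},{"x":0,"y":0,"z":-0.7,"turn":0,"jaw":1.5},{"x":0,"y":0,"z":0,"turn":0,"jaw":1.5}]'

```text
t: 8.77
tool_pos: [0.4809, -0.0111, 0.0123]
tool_rot: [-0.129, 2.165, -2.163]
contact_force: [1.0, 0.4, -2.2]
opening: 0.0233
```

play_rows --moves '[{"x":0,"y":0,"z":0,"turn":0,"jaw":1.5},{"x":0,"y":0,"z":0,"turn":0,"jaw":1.5}]'

```text
t: 8.93
tool_pos: [0.4831, -0.0114, 0.0139]
tool_rot: [-0.123, 2.161, -2.162]
contact_force: [0.1, 0.3, -1.0]
opening: 0.0228
```

```bash
python3 - <<'E'
from h import *
t=eyes.get_image("top"); c=cv2.resize(t["img"][190:245,300:350],None,fx=12,fy=10.9,interpolation=cv2.INTER_CUBIC)
cv2.imwrite("pics/t10.png",cv2.convertScaleAbs(c,alpha=1.6)[:,:,::-1])
s=eyes.get_image("side"); c=cv2.resize(s["img"][200:300,200:380],None,fx=4.4,fy=4.4,interpolation=cv2.INTER_CUBIC);cv2.imwrite("pics/s10.png",c[:,:,::-1])
o=ctrl.get_obs();print(o["t"],o["tool_pos"],o["contact_force"],o["wrist_torque"])
E
```

```text
9.0333 [ 0.48325436 -0.01140523  0.01397644] [-0.35207841  0.6728039  -2.24969969] [-0.0300296   0.05657937 -0.01219919]
```

View pics/t10.png

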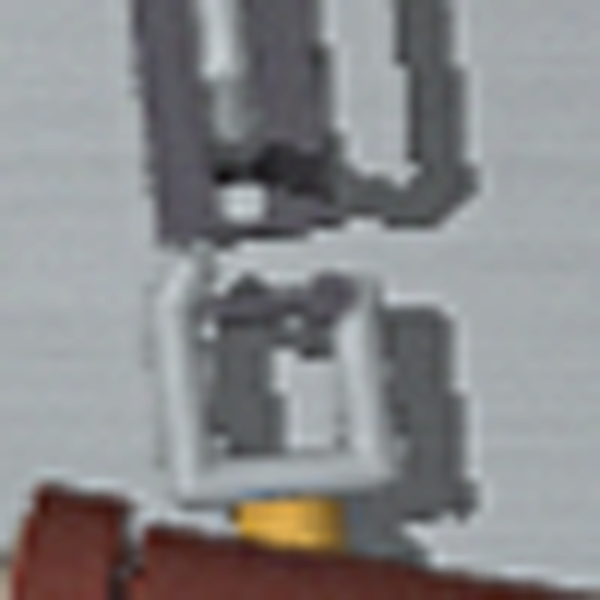

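View pics/s10.png

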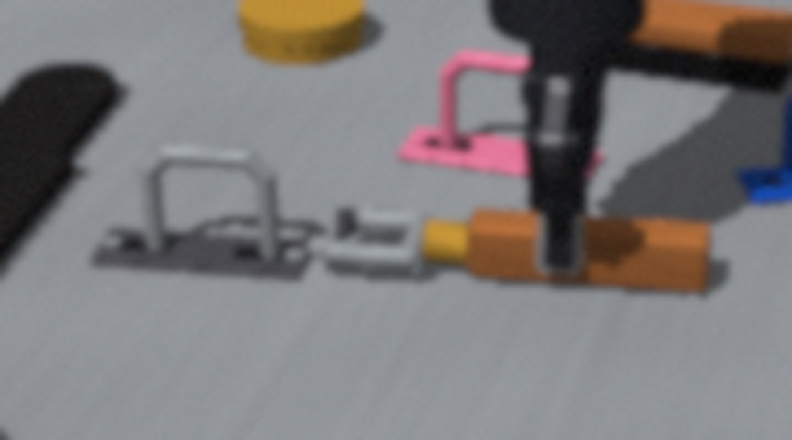

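play_rows --moves '[{"x":0.4,"y":0.1,"z":0,"turn":0,"jaw":1.5},{"x":0.4,"y":0.05,"z":0,"turn":0,"jaw":1.5},{"x":0.4,"y":0.05,"z":0,"turn":0,"jaw":1.5},{"x":0.4,"y":0.05,"z":0,"turn":0,"jaw":1.5},{"x":0,"y":0,"z":0,"turn":0,"jaw":1.5},{"x":0,"y":0,"z":0,"turn":0,"jaw":1.5}]'

```text
t: 9.53
tool_pos: [0.4992, -0.0088, 0.0133]
tool_rot: [-0.125, 2.162, -2.162]
contact_force: [-0.3, -0.3, -2.4]
opening: 0.0232
```

```bash
python3 - <<'E'
from h import *
w=eyes.get_image("wrist"); cv2.imwrite("pics/wr11.png",cv2.convertScaleAbs(w["img"][:200],alpha=1.4)[:,:,::-1])
t=eyes.get_image("top"); c=cv2.resize(t["img"][190:245,300:350],None,fx=12,fy=10.9,interpolation=cv2.INTER_CUBIC)
cv2.imwrite("pics/t11.png",cv2.convertScaleAbs(c,alpha=1.6)[:,:,::-1])
o=ctrl.get_obs();print(o["t"],o["tool_pos"],o["contact_force"],o["wrist_torque"])
E
```

```text
9.6333 [ 0.49877185 -0.00875737  0.0131304 ] [-0.81290129  0.26511786 -2.36187548] [0.00237964 0.05749012 0.01459154]
```

View pics/t11.png

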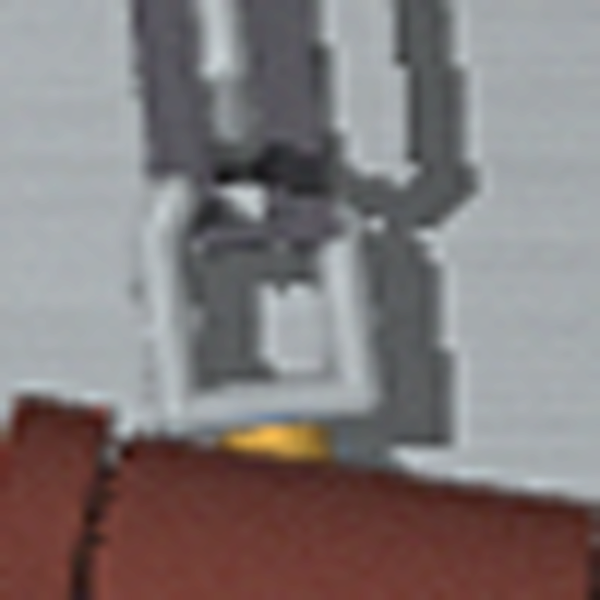

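View pics/wr11.png

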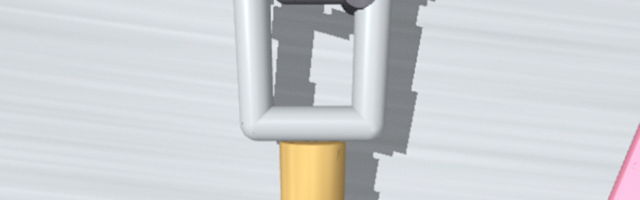

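```bash
python3 - <<'E'
from h import *
t=eyes.get_image("top"); g=cv2.cvtColor(t["img"],cv2.COLOR_RGB2GRAY).astype(int)
print(list(range(308,336)))
for r in list(range(192,228,2)): print(r,g[r,308:336].tolist())
E
```

```text
[308, 309, 310, 311, 312, 313, 314, 315, 316, 317, 318, 319, 320, 321, 322, 323, 324, 325, 326, 327, 328, 329, 330, 331, 332, 333, 334, 335]
192 [106, 109, 101, 51, 54, 56, 54, 53, 69, 109, 116, 88, 59, 54, 54, 55, 55, 56, 74, 112, 107, 105, 106, 109, 99, 50, 56, 56]
194 [109, 110, 106, 72, 53, 58, 54, 52, 71, 110, 124, 95, 68, 50, 54, 55, 55, 51, 46, 84, 111, 108, 109, 112, 101, 51, 58, 56]
196 [109, 110, 104, 67, 51, 57, 55, 50, 72, 116, 111, 98, 70, 50, 54, 56, 56, 53, 47, 75, 113, 108, 108, 109, 110, 94, 51, 55]
198 [109, 109, 105, 79, 51, 53, 55, 56, 51, 62, 88, 77, 65, 56, 54, 55, 52, 54, 52, 73, 113, 106, 107, 105, 109, 99, 49, 57]
200 [106, 106, 108, 102, 53, 53, 56, 56, 55, 66, 91, 82, 70, 63, 55, 56, 55, 56, 58, 73, 113, 106, 105, 105, 109, 98, 50, 55]
202 [107, 107, 111, 105, 61, 55, 56, 55, 54, 57, 76, 84, 66, 56, 56, 57, 59, 56, 52, 51, 83, 110, 106, 106, 109, 100, 50, 56]
204 [107, 106, 108, 102, 72, 51, 56, 55, 54, 46, 45, 46, 50, 36, 25, 30, 32, 38, 36, 45, 75, 112, 105, 105, 107, 96, 48, 54]
206 [107, 108, 108, 105, 80, 70, 90, 72, 48, 48, 14, 30, 44, 30, 24, 33, 31,
[... 624 characters left out ...]
 100, 86, 107, 120, 98, 74, 52, 56, 60, 57, 53]
218 [107, 108, 108, 104, 106, 119, 96, 79, 76, 58, 59, 59, 55, 75, 117, 112, 111, 110, 106, 101, 119, 104, 83, 63, 57, 59, 56, 53]
220 [106, 107, 107, 107, 115, 118, 101, 81, 68, 56, 57, 55, 54, 74, 114, 109, 107, 107, 106, 99, 113, 110, 85, 59, 57, 56, 57, 53]
222 [107, 105, 107, 104, 99, 114, 111, 85, 57, 54, 58, 57, 53, 77, 115, 109, 106, 108, 104, 94, 107, 114, 91, 63, 52, 58, 57, 55]
224 [107, 108, 108, 104, 92, 108, 114, 90, 60, 51, 53, 54, 52, 45, 63, 97, 87, 91, 91, 85, 104, 119, 97, 72, 52, 57, 58, 57]
226 [115, 112, 110, 105, 93, 105, 120, 97, 92, 99, 102, 103, 105, 105, 106, 107, 108, 109, 109, 111, 107, 110, 103, 80, 54, 57, 57, 59]
```

play_rows --moves '[{"x":0.3,"y":0.06,"z":0,"turn":0,"jaw":1.5},{"x":0.3,"y":0.05,"z":0,"turn":0,"jaw":1.5},{"x":0.2,"y":0.03,"z":0,"turn":0,"jaw":1.5},{"x":0,"y":0,"z":0,"turn":0,"jaw":1.5}]'

```text
t: 10.02
tool_pos: [0.5076, -0.0074, 0.0136]
tool_rot: [-0.124, 2.161, -2.162]
contact_force: [0.8, -0.3, -1.9]
opening: 0.0234
```

play_rows --moves '[{"x":0.2,"y":0.02,"z":0,"turn":0,"jaw":1.5},{"x":0,"y":0,"z":0,"turn":0,"jaw":1.5}]'

```text
t: 10.18
tool_pos: [0.5092, -0.0072, 0.0134]
tool_rot: [-0.124, 2.162, -2.162]
contact_force: [-0.8, -0.1, -3.0]
opening: 0.0226
```

play_rows --moves '[{"x":0.2,"y":0.03,"z":0,"turn":0,"jaw":1.5},{"x":0,"y":0,"z":0,"turn":0,"jaw":1.5}]'

```text
t: 10.35
tool_pos: [0.5112, -0.0069, 0.0134]
tool_rot: [-0.124, 2.162, -2.162]
contact_force: [-0.1, 0.1, -2.4]
opening: 0.0232
```

play_rows --moves '[{"x":0.2,"y":0.02,"z":0,"turn":0,"jaw":1.5},{"x":0,"y":0,"z":0,"turn":0,"jaw":1.5}]'

```text
t: 10.52
tool_pos: [0.5122, -0.0067, 0.013]
tool_rot: [-0.127, 2.163, -2.163]
contact_force: [-3.5, -1.2, -0.4]
opening: 0.0229
```

play_rows --moves '[{"x":0.2,"y":0.03,"z":0,"turn":0,"jaw":1.5},{"x":0,"y":0,"z":0,"turn":0,"jaw":1.5}]'

```text
t: 10.68
tool_pos: [0.5143, -0.0066, 0.013]
tool_rot: [-0.127, 2.163, -2.163]
contact_force: [-4.9, -1.9, -0.7]
opening: 0.0226
```

play_rows --moves '[{"x":0.2,"y":0.02,"z":0,"turn":0,"jaw":1.5},{"x":0,"y":0,"z":0,"turn":0,"jaw":1.5}]'

```text
t: 10.85
tool_pos: [0.5162, -0.0064, 0.013]
tool_rot: [-0.127, 2.163, -2.163]
contact_force: [-5.1, -2.4, -0.8]
opening: 0.0229
```

```bash
python3 - <<'E'
from h import *
w=eyes.get_image("wrist"); cv2.imwrite("pics/wr12.png",cv2.convertScaleAbs(w["img"][:200],alpha=1.4)[:,:,::-1])
t=eyes.get_image("top"); c=cv2.resize(t["img"][190:245,300:350],None,fx=12,fy=10.9,interpolation=cv2.INTER_CUBIC)
cv2.imwrite("pics/t12.png",cv2.convertScaleAbs(c,alpha=1.6)[:,:,::-1])
o=ctrl.get_obs();print(o["t"],o["tool_pos"],o["contact_force"],o["wrist_torque"])
E
```

```text
10.95 [ 0.51608024 -0.00642741  0.012908  ] [-4.87986968 -2.73290022  0.3116738 ] [-0.33566685  0.70349546 -0.20022438]
```

View pics/t12.png

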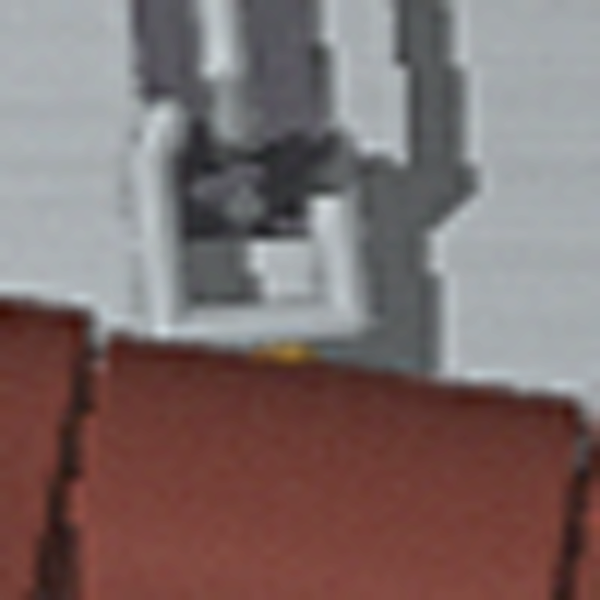

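View pics/wr12.png

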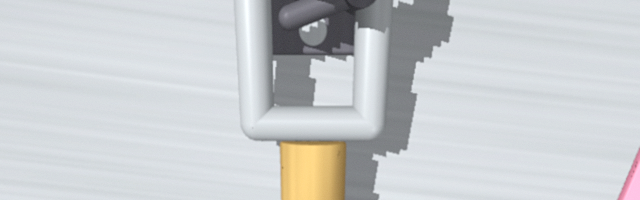

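play_rows --moves '[{"x":0.2,"y":0.02,"z":0,"turn":0,"jaw":1.5},{"x":0.2,"y":0.02,"z":0,"turn":0,"jaw":1.5},{"x":0,"y":0,"z":0,"turn":0,"jaw":1.5}]'

```text
t: 11.2
tool_pos: [0.5195, -0.006, 0.0126]
tool_rot: [-0.129, 2.164, -2.164]
contact_force: [-5.8, -3.2, -1.4]
opening: 0.0232
```

play_rows --moves '[{"x":0.2,"y":0.03,"z":0,"turn":0,"jaw":1.5},{"x":0.2,"y":0.02,"z":0,"turn":0,"jaw":1.5},{"x":0,"y":0,"z":0,"turn":0,"jaw":1.5}]'

```text
t: 11.45
tool_pos: [0.5227, -0.0057, 0.012]
tool_rot: [-0.131, 2.164, -2.165]
contact_force: [-7.2, -4.4, -1.1]
opening: 0.0232
```

play_rows --moves '[{"x":0.2,"y":0.02,"z":0,"turn":0,"jaw":1.5},{"x":0.2,"y":0.02,"z":0,"turn":0,"jaw":1.5},{"x":0,"y":0,"z":0,"turn":0,"jaw":1.5}]'

```text
t: 11.7
tool_pos: [0.5268, -0.0056, 0.0118]
tool_rot: [-0.13, 2.164, -2.166]
contact_force: [-4.7, -5.4, -3.5]
opening: 0.0228
```

play_rows --moves '[{"x":0.2,"y":0.03,"z":0,"turn":0,"jaw":1.5},{"x":0.2,"y":0.02,"z":0,"turn":0,"jaw":1.5},{"x":0,"y":0,"z":0,"turn":0,"jaw":1.5}]'

```text
t: 11.95
tool_pos: [0.5314, -0.0053, 0.012]
tool_rot: [-0.128, 2.163, -2.166]
contact_force: [-3.1, -5.2, -3.5]
opening: 0.0234
```

```bash
python3 - <<'E'
from h import *
w=eyes.get_image("wrist"); cv2.imwrite("pics/wr13.png",cv2.convertScaleAbs(w["img"][:200],alpha=1.4)[:,:,::-1])
o=ctrl.get_obs();print(o["t"],o["tool_pos"],o["contact_force"],o["wrist_torque"])
E
```

```text
12.0 [ 0.53150254 -0.00535507  0.01209851] [-3.05646645 -5.79801033 -3.49011905] [-0.98008691  0.79566504 -0.53806652]
```

View pics/wr13.png

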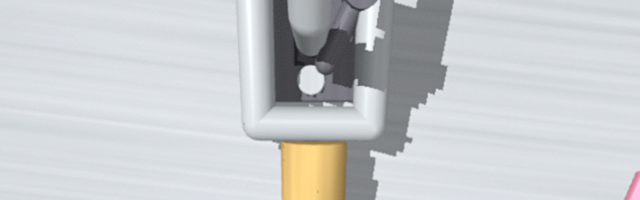

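play_rows --moves '[{"x":0.2,"y":0.02,"z":0,"turn":0,"jaw":1.5},{"x":0.2,"y":0.02,"z":0,"turn":0,"jaw":1.5},{"x":0,"y":0,"z":0,"turn":0,"jaw":1.5}]'

```text
t: 12.25
tool_pos: [0.5362, -0.005, 0.0124]
tool_rot: [-0.126, 2.162, -2.165]
contact_force: [-1.5, -5.0, -4.1]
opening: 0.023
```

play_rows --moves '[{"x":0.2,"y":0.03,"z":0,"turn":0,"jaw":1.5},{"x":0.2,"y":0.02,"z":0,"turn":0,"jaw":1.5},{"x":0,"y":0,"z":0,"turn":0,"jaw":1.5}]'

```text
t: 12.5
tool_pos: [0.5413, -0.0046, 0.013]
tool_rot: [-0.123, 2.16, -2.165]
contact_force: [1.6, -5.1, -4.6]
opening: 0.0229
```

play_rows --moves '[{"x":0.2,"y":0.02,"z":0,"turn":0,"jaw":1.5},{"x":0,"y":0,"z":0,"turn":0,"jaw":1.5}]'

```text
t: 12.67
tool_pos: [0.5445, -0.0046, 0.0137]
tool_rot: [-0.119, 2.158, -2.164]
contact_force: [1.5, -6.3, -2.6]
opening: 0.0228
```

```bash
python3 - <<'E'
from h import *
w=eyes.get_image("wrist"); cv2.imwrite("pics/wr14.png",cv2.convertScaleAbs(w["img"][:200],alpha=1.4)[:,:,::-1])
o=ctrl.get_obs();print(o["t"],o["tool_pos"],o["contact_force"],o["wrist_torque"])
E
```

```text
12.7167 [ 0.54477612 -0.00474566  0.01391314] [ 2.08410061 -5.47590861 -2.38994328] [-1.07722041 -0.43958783 -0.58075786]
```

View pics/wr14.png

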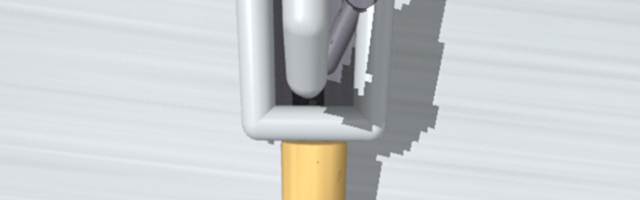

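play_rows --moves '[{"x":0.15,"y":0.02,"z":0,"turn":0,"jaw":1.5},{"x":0,"y":0,"z":0,"turn":0,"jaw":1.5}]'

```text
t: 12.88
tool_pos: [0.5453, -0.003, 0.0137]
tool_rot: [-0.123, 2.162, -2.161]
contact_force: [-0.2, 0.2, -2.2]
opening: 0.0227
```

play_rows --moves '[{"x":0.1,"y":0.01,"z":0,"turn":0,"jaw":1.5},{"x":0,"y":0,"z":0,"turn":0,"jaw":1.5}]'

```text
t: 13.05
tool_pos: [0.5457, -0.0027, 0.0134]
tool_rot: [-0.124, 2.162, -2.161]
contact_force: [1.1, -0.4, -2.9]
opening: 0.023
```

```bash
python3 - <<'E'
from h import *
w=eyes.get_image("wrist"); cv2.imwrite("pics/wr15.png",cv2.convertScaleAbs(w["img"][:200],alpha=1.4)[:,:,::-1])
o=ctrl.get_obs();print(o["t"],o["tool_pos"],o["contact_force"],o["wrist_torque"])
E
```

```text
13.1 [ 0.54554816 -0.00273243  0.01329275] [-0.15763639  0.09172505 -1.65495483] [-0.00923299  0.02200992 -0.01993117]
```

View pics/wr15.png

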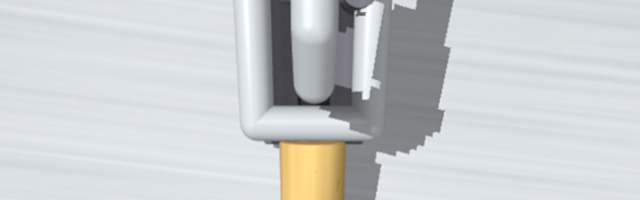

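play_rows --moves '[{"x":-0.3,"y":-0.03,"z":0,"turn":0,"jaw":1.5},{"x":-0.4,"y":-0.05,"z":0,"turn":0,"jaw":1.5},{"x":-0.4,"y":-0.05,"z":0,"turn":0,"jaw":1.5},{"x":-0.1,"y":-0.01,"z":0,"turn":0,"jaw":1.5},{"x":0,"y":0,"z":0,"turn":0,"jaw":1.5}]'

```text
t: 13.52
tool_pos: [0.5328, -0.0044, 0.0131]
tool_rot: [-0.125, 2.162, -2.162]
contact_force: [0.7, -0.5, -2.1]
opening: 0.023
```

play_rows --moves '[{"x":-0.15,"y":-0.02,"z":0,"turn":0,"jaw":1.5},{"x":0,"y":0,"z":0,"turn":0,"jaw":1.5}]'

```text
t: 13.68
tool_pos: [0.5317, -0.0046, 0.0133]
tool_rot: [-0.125, 2.162, -2.162]
contact_force: [0.4, -0.1, -2.2]
opening: 0.0232
```

play_rows --moves '[{"x":-0.1,"y":-0.01,"z":0,"turn":0,"jaw":1.5},{"x":0,"y":0,"z":0,"turn":0,"jaw":1.5}]'

```text
t: 13.85
tool_pos: [0.5308, -0.0047, 0.0133]
tool_rot: [-0.125, 2.162, -2.162]
contact_force: [-0.2, 0.1, -2.3]
opening: 0.023
```

play_rows --moves '[{"x":-0.1,"y":-0.01,"z":0,"turn":0,"jaw":1.5},{"x":0,"y":0,"z":0,"turn":0,"jaw":1.5}]'

```text
t: 14.02
tool_pos: [0.5298, -0.0048, 0.0133]
tool_rot: [-0.125, 2.162, -2.162]
contact_force: [0.1, -0.5, -2.1]
opening: 0.0228
```

play_rows --moves '[{"x":-0.1,"y":-0.01,"z":0,"turn":0,"jaw":1.5},{"x":0,"y":0,"z":0,"turn":0,"jaw":1.5}]'

```text
t: 14.18
tool_pos: [0.5287, -0.0049, 0.0133]
tool_rot: [-0.125, 2.162, -2.162]
contact_force: [-1.3, -0.5, -1.9]
opening: 0.0232
```

play_rows --moves '[{"x":-0.06,"y":-0.01,"z":0,"turn":0,"jaw":1.5},{"x":0,"y":0,"z":0,"turn":0,"jaw":1.5}]'

```text
t: 14.35
tool_pos: [0.5282, -0.005, 0.0133]
tool_rot: [-0.125, 2.162, -2.162]
contact_force: [0.3, -0.1, -2.0]
opening: 0.0233
```

play_rows --moves '[{"x":-0.06,"y":-0.01,"z":0,"turn":0,"jaw":1.5},{"x":0,"y":0,"z":0,"turn":0,"jaw":1.5}]'

```text
t: 14.52
tool_pos: [0.528, -0.0051, 0.0134]
tool_rot: [-0.124, 2.162, -2.162]
contact_force: [1.7, -0.0, -2.2]
opening: 0.0234
```

Contact with the gate is beginning (+1.7 N).

play_rows --moves '[{"x":-0.06,"y":-0.01,"z":0,"turn":0,"jaw":1.5},{"x":0,"y":0,"z":0,"turn":0,"jaw":1.5}]'

```text
t: 14.68
tool_pos: [0.5278, -0.0051, 0.0136]
tool_rot: [-0.123, 2.161, -2.161]
contact_force: [2.8, -0.0, -3.3]
opening: 0.0227
```

play_rows --moves '[{"x":-0.05,"y":0,"z":0,"turn":0,"jaw":1.5},{"x":0,"y":0,"z":0,"turn":0,"jaw":1.5}]'

```text
t: 14.85
tool_pos: [0.5277, -0.0052, 0.0138]
tool_rot: [-0.121, 2.161, -2.161]
contact_force: [6.3, 1.0, -4.8]
opening: 0.0229
```

```bash
python3 - <<'E'
from h import *
w=eyes.get_image("wrist"); cv2.imwrite("pics/wr16.png",cv2.convertScaleAbs(w["img"][:200],alpha=1.4)[:,:,::-1])
for i in range(3):
  eyes.get_image("wrist");o=ctrl.get_obs();print(o["t"],o["tool_pos"],o["contact_force"])
E
```

```text
14.95 [ 0.52773028 -0.00518185  0.01374798] [ 4.75346716  1.40175735 -4.29096018]
15.0 [ 0.52770395 -0.00516935  0.01373606] [ 6.40198761  1.98298709 -4.18461182]
15.05 [ 0.5277366  -0.00517115  0.01375374] [ 5.84322895  0.47807495 -4.65790367]
```

View pics/wr16.png

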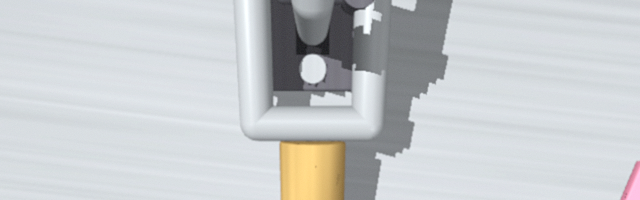

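play_rows --moves '[{"x":0.3,"y":0.03,"z":0,"turn":0,"jaw":1.5},{"x":0.5,"y":0.06,"z":0,"turn":0,"jaw":1.5},{"x":0,"y":0,"z":-0.1,"turn":0,"jaw":1.5},{"x":0,"y":0,"z":0,"turn":0,"jaw":1.5}]'

```text
t: 15.38
tool_pos: [0.5344, -0.0043, 0.012]
tool_rot: [-0.126, 2.163, -2.162]
contact_force: [0.5, 0.9, -2.1]
opening: 0.0229
```

Tug held (~5–6 N, gate shut). Now lower until it rests on the shelf.

play_rows --moves '[{"x":0,"y":0,"z":-0.1,"turn":0,"jaw":1.5},{"x":0,"y":0,"z":0,"turn":0,"jaw":1.5}]'

```text
t: 15.55
tool_pos: [0.5341, -0.0042, 0.0109]
tool_rot: [-0.126, 2.163, -2.162]
contact_force: [-0.1, 0.6, -2.6]
opening: 0.023
```

play_rows --moves '[{"x":0,"y":0,"z":-0.1,"turn":0,"jaw":1.5},{"x":0,"y":0,"z":0,"turn":0,"jaw":1.5}]'

```text
t: 15.72
tool_pos: [0.5344, -0.0043, 0.0107]
tool_rot: [-0.126, 2.163, -2.162]
contact_force: [-3.2, 0.1, 3.5]
opening: 0.0232
```

play_rows --moves '[{"x":0,"y":0,"z":0,"turn":0,"jaw":2.6},{"x":0,"y":0,"z":0,"turn":0,"jaw":3.2},{"x":0,"y":0,"z":0,"turn":0,"jaw":5},{"x":0,"y":0,"z":0,"turn":0,"jaw":5},{"x":0,"y":0,"z":0,"turn":0,"jaw":5}]'

```text
t: 16.13
tool_pos: [0.5348, -0.0043, 0.0104]
tool_rot: [-0.124, 2.162, -2.162]
contact_force: [-0.1, -0.3, 1.4]
opening: 0.0497
```

play_rows --moves '[{"x":0,"y":0,"z":1,"turn":0,"jaw":5},{"x":0,"y":0,"z":2,"turn":0,"jaw":5},{"x":0,"y":0,"z":4,"turn":0,"jaw":5},{"x":0,"y":0,"z":4,"turn":0,"jaw":5},{"x":-2,"y":0,"z":4,"turn":0,"jaw":5},{"x":-4,"y":0,"z":2,"turn":0,"jaw":5},{"x":-4,"y":0,"z":0,"turn":0,"jaw":5},{"x":0,"y":0,"z":0,"turn":0,"jaw":5}]'

```text
t: 16.8
tool_pos: [0.4336, -0.0036, 0.1768]
tool_rot: [-0.125, 2.161, -2.162]
contact_force: [-0.6, 0.5, -1.9]
opening: 0.0502
```

```bash
python3 - <<'E'
from h import *
w=eyes.get_image("wrist"); cv2.imwrite("pics/wr17.png",cv2.convertScaleAbs(w["img"],alpha=1.3)[:,:,::-1])
t=eyes.get_image("top"); cv2.imwrite("pics/t17.png",t["img"][:,:,::-1])
s=eyes.get_image("side"); c=cv2.resize(s["img"][190:310,180:400],None,fx=3.6,fy=3.6,interpolation=cv2.INTER_CUBIC);cv2.imwrite("pics/s17.png",c[:,:,::-1])
o=ctrl.get_obs();print(o["t"],o["tool_pos"],o["contact_force"])
E
```

```text
16.95 [ 0.43889461 -0.00432888  0.17710061] [-0.03424903  0.00727992  0.02707173]
```

View pics/wr17.png

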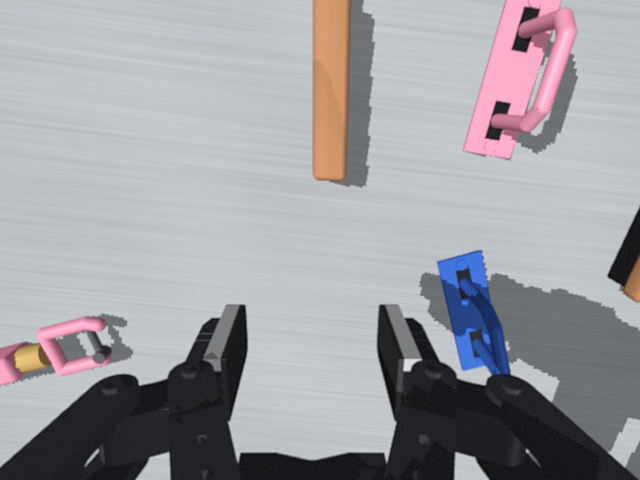

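View pics/s17.png

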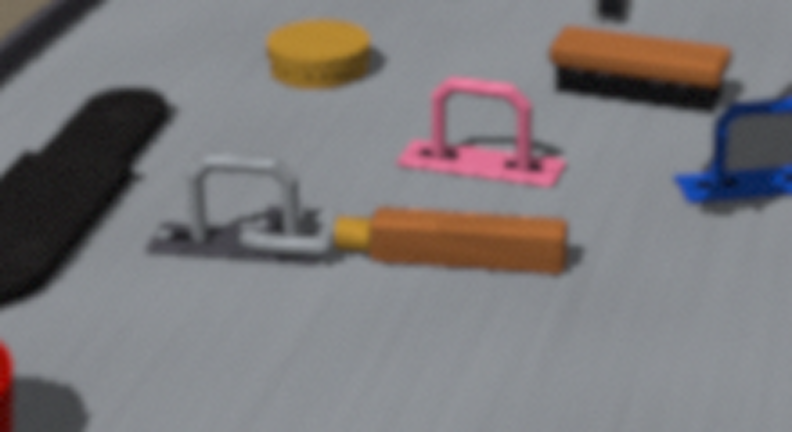

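View pics/t17.png

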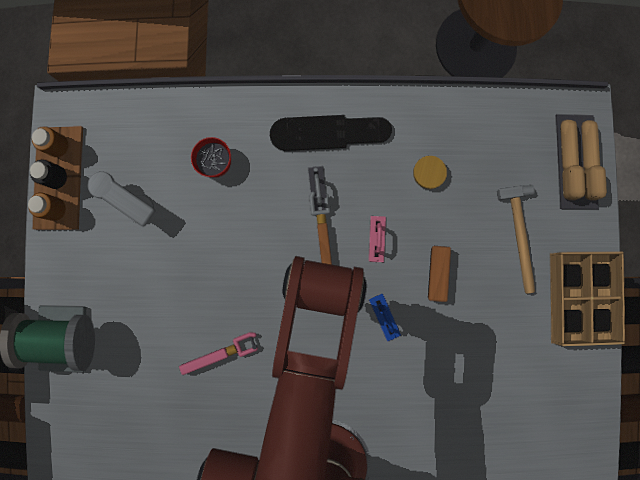

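```bash
python3 - <<'E'
from h import *
t=eyes.get_image("top"); c=cv2.resize(t["img"][160:220,295:345],None,fx=10,fy=10,interpolation=cv2.INTER_CUBIC)
cv2.imwrite("pics/t18.png",cv2.convertScaleAbs(c,alpha=1.8)[:,:,::-1])
E
```

```text
(no output)
```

View pics/t18.png

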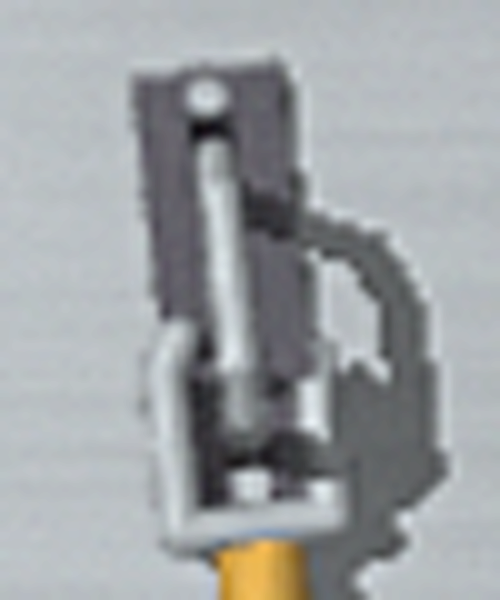

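The upright is inside the loop, no open gate shows along the side bar, and the burnisher lies flat. I'm handing the job in.

```bash
python3 -c "
from station import finish_job
print(finish_job())"
```

```text
the job is handed in; nothing more can be done
None
```

The burnisher is clipped to the steel eye's nearer upright, lying flat on the shelf with the gripper clear. I handed the job in at about 17 s of the 70 s allowed.

- **Push:** I pushed the snap hook straight on, with readings up to about 8.5 N (the limit is 20 N). The gate opened, then the side load dropped to zero and the gate left the camera view as it snapped shut.
- **Tug:** One tug back read about 5 to 6 N along the pull and the position did not move, so the shut gate held. I then eased off, lowered the burnisher onto the shelf and let go.
- **Last checks:** The side and top pictures show the upright inside the loop and the handle flat. The other things look unmoved in the top picture.
- **Disagreement and limit:** The top and wrist cameras differed by 1 to 2 mm sideways before the push. I split the difference, and the hook met nothing before the gate. The final pictures are too coarse to show the shut gate pin itself, so the evidence for it is the force drop and the tug.

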